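# Line up the V-blocks for a long tube

## Robot

A 6-joint arm with a two-finger parallel gripper is mounted at the origin on a cart in front of the work surface, level with it; the furniture and walls round the work are solid. World frame = base frame: x ahead of the robot, y to its left, z up, the work surface at z = 0. Lengths are in m, angles in rad, forces in N, time in s.
With the tool pointing down it reaches from about 0.275 to 0.75 m from the base axis. Payload 10.2 kg.
Tool frame: the origin (TCP) lies on the centre line of the jaws, within the pads' length; the fingertips stand 25 mm ahead of it and the grasp point (between the pads) lies 6 mm ahead of it (env.finger_overhang is the distance from the TCP to the fingertips, in m); x points along the fingers, y is the direction in which the jaws open and shut, and the axes are right-handed (so a half turn about x gives the same grasp; the last joint's range is limited). The gripper opens to 88 mm and grips with 3 to 60 N. Pads are 18 mm wide; open, the fingers measure 123 mm over their backs; the gripper's body (75 mm by 187 mm) begins 45 mm behind the grasp point.
Start: joints at [-1.49, 0.313, 1.498, -0, 1.331, -0.223], TCP at [0.157, -0.501, 0.264] pointing down, gripper open.
Joint ranges: [-2.94, 2.94], [-0.97, 2.17], [0.19, 2.56], [-1.23, 4.37], [0.02, 3.11], [-2.88, 2.88]. Speed limits (rad/s): [2.39, 2.39, 3.01, 3.14, 3.14, 3.14].

## Interface

Orientations are given as a rotation vector (axis times angle).
In Python, from plant import env, camera gives the robot as it stands.
- The arm moves only by the tool apply_moves, never from a script. Its argument "increments" is a list of rows, each a list of 4 numbers: the shift along the tool's x, y, z in m, then the turn about the tool's x in degrees. In form: [[dx, dy, dz, yaw], ...]. A call has 1 to 5 rows; each row is the pose to reach, as a shift and turn from the pose commanded when the call began, along the tool's axes at that moment; what a row does not reach only later rows make up. A row lasts 1/12 s, in which the tool goes at most 41.7 mm and 7.16 degrees, less where a joint would pass 70% of its speed; a pose out of reach is approached as far as the arm can. A call with a gripper value outside its range is refused whole. "claw" is the closure, from -1 (fully open) to 1 (shut), set as the call begins (left out, the last holds). The fingers move at their own pace and stop on an object; "newtons" is the grip in N (left out, the last holds). Time passes only in rows, so rows that repeat a pose let the fingers close. It gives the time, the measured TCP pose, the force and the opening at its end, in the units of the state.
- env.read_state(): the state, without advancing time (a new reading comes with each control period).
- camera(name): name is "scene" or "top"; returns a dict with "pixels" (400x640x3 uint8, red, green, blue), "z_map" (400x640 float32, m along the optical axis (not along the pixel's ray), 0 where there is no reading), "fx", "fy", "cx", "cy" (pixels), "eye" and "rotation" of the camera in the world. Camera axes: x right, y down, z forward; pixel columns grow to the right and rows downward; lengths in m; the calibration is good to about 2 mm. A picture is of the moment at which its call begins.
- env.finish_job(): hands the job in, once; it reports no verdict.
The state is a dict: "t": time; "q": joint angles; "qd": joint speeds; "tau": joint torques, N m; "tcp_pos": TCP position; "tcp_rot": TCP orientation; "wrist_force": force on the tool from outside, world axes, zero at the start; "torque": the same for the moment, N m; "opening": finger opening in m.
Only numpy, scipy, OpenCV 4.12 (cv2) and the standard library are available. Lean on these libraries where they do the work, as an engineer would, in place of code of your own. Each camera call takes 0.05 s, during which the arm holds its last target.

## Task

A long tube is to be laid across the three dark wooden V-blocks. Slide the two loose ones along the board, without picking them up, into one straight, evenly spaced row with the screwed-down block, on the side away from its steel stop plate: all three grooves in one line, and between neighbours a gap as long as a block (50 mm). Do not shift the little glass dish of flux.

Things in the scene. Friction and masses are not known exactly. Their poses are not given: they have to be found in the camera images.
- end_block: fixed dark wooden V-block, head of the row, screwed to a plywood board whose top is 15 mm above the desk (z = 0.015): 44 wide (x) x 50 long (y) x 28 high, V groove along y, a steel stop plate (4 thick, 46 high) on its -y end and a low screwed steel foot (16 x 30 x 4 high) on each x side. Origin: centre of the block's underside, z up. The row runs along its +y: the other origins belong 100 and 200 mm along +y
- v_block_1: loose dark wooden V-block, solid, 44 wide (x) x 50 long (y) x 28 high, about 90 g; V groove along its y axis down the middle of the top (20 wide, 10 deep). Same either way round. Origin: centre of its underside, z up. Stands on the board (z = 0.015), nearer the robot than the row, to the right of the dish; identical to its twin, either may take either place
- v_block_2: loose dark wooden V-block, solid, 44 wide (x) x 50 long (y) x 28 high, about 90 g; V groove along its y axis down the middle of the top (20 wide, 10 deep). Same either way round. Origin: centre of its underside, z up. Stands on the board (z = 0.015), nearer the robot than the row, to the left of the dish; identical to its twin, either may take either place
- flux_dish: small round glass dish with flux paste, 43 across x 10 high, on the board between the loose blocks; to be left where it is. Origin: centre of its underside. (Mind the magnifier lamp, fixed: its head hangs over the desk beyond the far left corner of the board, x over 0.53, y 0.13 to 0.43, between 0.1 and 0.3 above the desk, and its arm behind x = 0.68; cross from the left nearer to the robot than that)

How it is judged:
At the end, for the whole second after the job is handed in: Both loose V-blocks lie flat and still in a row with the fixed one, away from its stop plate, in either order: within 12 mm sideways of its groove line, within 10 degrees of its direction, neighbours' centres 100 mm apart within 20 mm; never lifted over 25 mm, dish shifted under 20 mm (((y of v_block_1 in the frame of end_block between 0.08 and 0.12 m and y of v_block_2 in the frame of end_block between 0.16 and 0.24 m and horizontal distance between v_block_1 and v_block_2 between 0.08 and 0.12 m and x of v_block_1 in the frame of end_block between -0.012 and 0.012 m and x of v_block_2 in the frame of end_block between -0.012 and 0.012 m) or (y of v_block_2 in the frame of end_block between 0.08 and 0.12 m and y of v_block_1 in the frame of end_block between 0.16 and 0.24 m and horizontal distance between v_block_2 and v_block_1 between 0.08 and 0.12 m and x of v_block_2 in the frame of end_block between -0.012 and 0.012 m and x of v_block_1 in the frame of end_block between -0.012 and 0.012 m)) and angle between the y axis of each of v_block_1, v_block_2 and the y axis of end_block, either way round below 0.18 rad and angle between each of v_block_1, v_block_2's own z axis and vertical below 0.1 rad and height (world z) of each of v_block_1, v_block_2 below 0.021 m and linear speed of each of v_block_1, v_block_2 below 0.02 m/s); the robot touches nothing.
It fails at once if a V-block is picked up (more than 25 mm off the board) (height (world z) of any of v_block_1, v_block_2 above 0.04 m).
It fails at once if the flux dish is shifted by more than 20 mm (distance of flux_dish from where it was at the start of the episode above 0.02 m).
It also fails if it takes over 56 s, if anything falls off the work surface, if the arm or the gripper's body presses on something with over 40 N, if the wrist force passes 120 N, or if a joint passes its speed limit or range.

## Working session

There is one attempt and no reset: what is moved stays moved. The work goes in short steps, Python scripts to look and compute and a tool call to move; the robot and the scene stay as the last step left them, time stands still between calls to the robot, and variables do not carry over. Pictures are saved under pics/ and viewed, and the job is handed in when it is done.

Besides the shell and the picture viewer there is one more tool, called after "Emit:" as name(argument=value, ...), one argument or row to a line, values as JSON. apply_moves: Moves the arm, as the interface text tells. Its arguments: {"type":"object","properties":{"increments":{"type":"array"},"claw":{"type":"number"},"newtons":{"type":"number"}},"required":["increments"]}

```bash
ls; mkdir -p pics
python3 - <<'E'
from plant import env,camera
import cv2,numpy as np
print(env.read_state()['t'],env.finger_overhang)
for n in ['scene','top']:
    c=camera(n); cv2.imwrite(f'pics/{n}0.png',c['pixels'][:,:,::-1]); np.savez(f'{n}0.npz',**c)
    print(n,c['eye'],c['rotation'],c['fx'],c['fy'],c['cx'],c['cy'])
print(env.read_state())
E
```

```text
pics
0.0 0.025
scene [0.08270646 0.57949048 0.49290529] [-0.69570735  2.37926951 -1.36795118] 469.45842802643483 469.45842802643483 323.1650715021452 194.93697563882355
top [ 0.42984194 -0.0578872   0.8970174 ] [-2.15704814  2.18048134 -0.09071818] 414.5529098872309 414.5529098872309 315.18115874170144 198.63129509732318
{'t': 0.1, 'q': array([-1.49038236e+00,  3.13391987e-01,  1.49833453e+00,  1.29311697e-05,
        1.33100178e+00, -2.23430422e-01]), 'qd': array([ 0.00152553, -0.00186826, -0.00413588,  0.00111186, -0.0004352 ,
        0.00158092]), 'tau': array([ 2.89026204e-03, -4.02816582e+01, -2.52648175e+01,  6.95278728e-02,
        3.41993838e-02, -5.38934410e-05]), 'tcp_pos': array([ 0.15703587, -0.50077124,  0.26322934]), 'tcp_rot': array([ 2.0583649 ,  0.31629978, -2.05816986]), 'wrist_force': array([-1.40900181,  0.31433184,  0.49711059]), 'torque': array([0.00584118, 0.05699842, 0.01561089]), 'opening': 0.08803297225468623}
```

View pics/scene0.png

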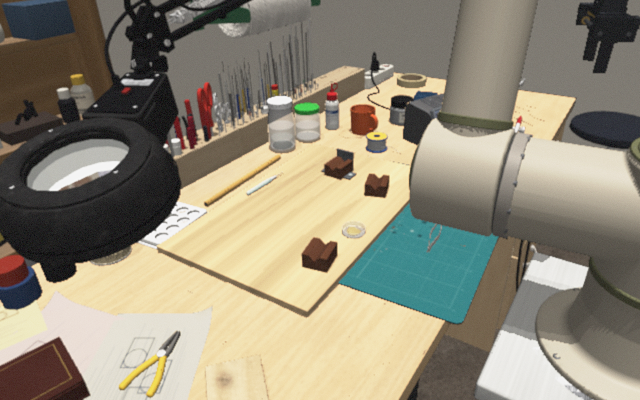

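View pics/top0.png

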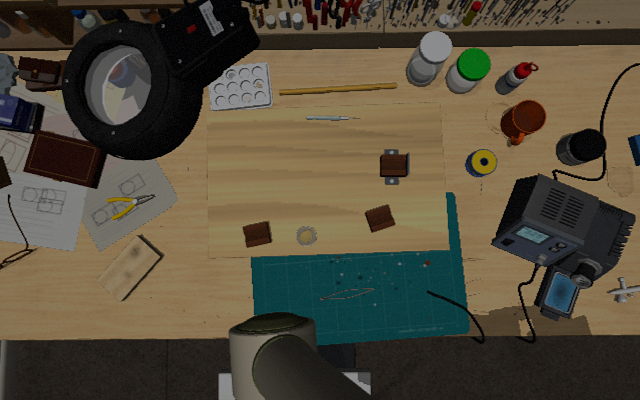

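The top view shows the fixed block at about (394,165) with its stop plate on the right. The loose blocks are at (380,218) and (257,234), and the dish is at (306,236). Next I measure them.

```bash
cat > h.py <<'E'
import cv2,numpy as np
from scipy.spatial.transform import Rotation as R
def ray(c,uv,z):
    uv=np.atleast_2d(uv).astype(float)
    d=np.c_[(uv[:,0]-c['cx'])/c['fx'],(uv[:,1]-c['cy'])/c['fy'],np.ones(len(uv))]
    M=c['rotation']; M=R.from_rotvec(M).as_matrix() if np.size(M)==3 else M
    d=d@M.T
    return c['eye']+d*((z-c['eye'][2])/d[:,2])[:,None]
def world(c):
    v,u=np.mgrid[0:400,0:640]; uv=np.c_[u.ravel(),v.ravel()]
    d=np.c_[(uv[:,0]-c['cx'])/c['fx'],(uv[:,1]-c['cy'])/c['fy'],np.ones(len(uv))]*c['z_map'].ravel()[:,None]
    return (c['eye']+d@R.from_rotvec(np.ravel(c['rotation'])).as_matrix().T).reshape(400,640,3)
def blocks(c,show=None):
    hsv=cv2.cvtColor(c['pixels'],cv2.COLOR_RGB2HSV); W=world(c)
    # dark, brownish, on the board
    m=((c['pixels'].max(2)<115)&(W[...,2]>0.026)&(W[...,2]<0.052)&(W[...,0]>.25)&(W[...,0]<.62)&(W[...,1]>-.36)&(W[...,1]<.22)).astype(np.uint8)
    if show: cv2.imwrite(show,m*255)
    n,l,s,ce=cv2.connectedComponentsWithStats(m)
    out=[]
    for i in range(1,n):
        if s[i,4]<150: continue
        ys,xs=np.nonzero(l==i)
        P=W[ys,xs]; Q=ray(c,np.c_[xs,ys],0.043)[:,:2]
        # top-face points only
        t=P[:,2]>0.031
        (cx,cy),(w,h),a=cv2.minAreaRect((P[t][:,:2]*1000).astype(np.float32))
        (cx2,cy2),(w2,h2),a2=cv2.minAreaRect((Q[t]*1000).astype(np.float32))
        print('px',ce[i].round(),'n',len(P),'zmax',np.percentile(P[:,2],[5,50,95]).round(4),'zmap rect',np.round([cx,cy,w,h,a],1),'ray rect',np.round([cx2,cy2,w2,h2,a2],1))
E
python3 - <<'E'
from h import *
c=dict(np.load('top0.npz')); W=world(c)
print('board z',W[180,300],'desk',W[320,520], W[236,306])
blocks(c,'pics/m0.png')
im=cv2.resize(c['pixels'][120:270,200:440,::-1],None,fx=3.3,fy=3.3,interpolation=cv2.INTER_CUBIC);cv2.imwrite('pics/crop0.png',im)
E
```

```text
board z [ 0.55298247 -0.0174458   0.01615547] desk [ 0.25239999 -0.47830353 -0.0009006 ] [ 0.4332525  -0.02943967  0.01963758]
px [394. 165.] n 575 zmax [0.0343 0.0421 0.0462] zmap rect [ 579.6 -213.7   51.2   44.7   89.6] ray rect [ 579.5 -213.6   52.6   44.3   89.3]
px [380. 218.] n 532 zmax [0.0343 0.0423 0.0455] zmap rect [ 468.5 -183.9   43.5   49.8   17.9] ray rect [ 468.3 -183.1   43.4   51.2   17.8]
px [257. 234.] n 532 zmax [0.0339 0.0422 0.0456] zmap rect [438.2  72.2  44.   49.8  11.5] ray rect [438.2  71.7  44.   50.8  11.5]
```

View pics/crop0.png

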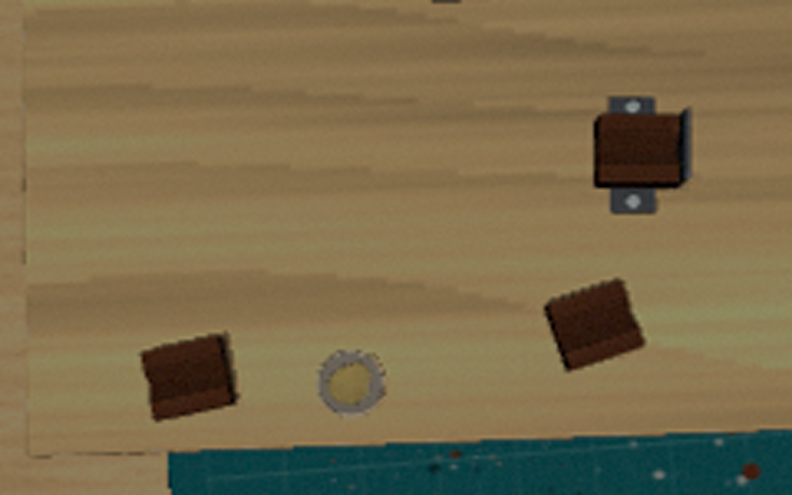

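```bash
cat >> h.py <<'E'
def go(st,x,y,z,th):
    "increments to reach TCP x,y,z with jaw direction th deg (mod 180) from world x"
    M=R.from_rotvec(st['tcp_rot']).as_matrix()
    d=M.T@(np.array([x,y,z])-st['tcp_pos'])
    j=np.degrees(np.arctan2(M[1,1],M[0,1]))
    dj=(th-j+90)%180-90
    return 'axes x%s y%s jaw %.1f'%(M[:,0].round(3),M[:,1].round(3),j),'inc',d.round(4),'yaw',round(-dj,1)
E
python3 - <<'E'
from h import *
from plant import env
c=dict(np.load('top0.npz'));W=world(c)
st=env.read_state()
print(go(st,.4685,-.184,.15,17.9))
print('dish',ray(c,[306,236],.02)); print('feet',ray(c,[[391.7,152],[391.5,181]],.019)); print('pen',ray(c,[[305,118],[360,118]],.018))
E
```

```text
('axes x[-0.     0.001 -1.   ] y[ 0.299 -0.954 -0.001] jaw -72.6', 'inc', array([ 0.1136, -0.2089, -0.3919]), 'yaw', np.float64(89.5))
dish [[ 0.43325109 -0.02945142  0.02      ]]
feet [[ 0.6108707  -0.21484368  0.019     ]
 [ 0.5481386  -0.21269187  0.019     ]]
pen [[ 0.68829129 -0.02932039  0.018     ]
 [ 0.68669736 -0.14852521  0.018     ]]
```

Emit:
apply_moves(
  increments=[
    [0, -0.0165, -0.031, -7],
    [0, -0.033, -0.062, -14],
    [0, -0.0495, -0.093, -21],
    [0, -0.066, -0.124, -28],
    [0, -0.0825, -0.155, -35],
  ],
  claw=-1,
  newtons=12,
)

```text
t: 0.52
tcp_pos: [0.2811, -0.3744, 0.2635]
tcp_rot: [1.67, 0.828, -1.67]
wrist_force: [0.6, -0.5, -0.2]
opening: 0.0878
```

Run:
```python
from h import *
from plant import env
print(go(env.read_state(),.4685,-.184,.15,17.9))
```

```text
('axes x[-0.  0. -1.] y[ 0.796 -0.606 -0.   ] jaw -37.3', 'inc', array([ 0.1136,  0.0339, -0.265 ]), 'yaw', np.float64(-55.2))
```

Emit:
apply_moves(
  increments=[
    [0, 0.0042, -0.033, -7],
    [0, 0.0085, -0.066, -14],
    [0, 0.0127, -0.1, -21],
    [0, 0.017, -0.133, -28],
    [0, 0.021, -0.166, -35],
  ],
)

```text
t: 0.93
tcp_pos: [0.3991, -0.2557, 0.2636]
tcp_rot: [1.238, 1.191, -1.238]
wrist_force: [0.0, -1.7, 0.0]
opening: 0.0881
```

Run:
```python
from h import *
from plant import env
print(go(env.read_state(),.4685,-.184,.15,17.9))
```

```text
('axes x[-0.  0. -1.] y[ 0.999 -0.039 -0.   ] jaw -2.2', 'inc', array([ 0.1136,  0.0666, -0.0743]), 'yaw', np.float64(-20.1))
```

Emit:
apply_moves(
  increments=[
    [0.02, 0.02, -0.022, -6],
    [0.045, 0.042, -0.046, -13],
    [0.07, 0.0666, -0.0743, -20],
    [0.1, 0.0666, -0.0743, -20],
    [0.114, 0.0666, -0.0743, -20],
  ],
)

```text
t: 1.35
tcp_pos: [0.4678, -0.1835, 0.1461]
tcp_rot: [0.981, 1.344, -0.981]
wrist_force: [-0.2, -0.2, -0.5]
opening: 0.0881
```

Run:
```python
from h import *
from plant import env,camera
print(go(env.read_state(),.4685,-.184,.045,17.9))
c=camera('top');blocks(c);cv2.imwrite('pics/top1.png',c['pixels'][:,:,::-1])
```

```text
('axes x[-0.004  0.003 -1.   ] y[ 0.953  0.303 -0.003] jaw 17.6', 'inc', array([0.1011, 0.0008, 0.0011]), 'yaw', np.float64(-0.3))
px [257. 234.] n 533 zmax [0.0336 0.0423 0.0454] zmap rect [438.2  72.3  43.9  49.9  11.5] ray rect [438.2  71.7  44.   50.8  11.5]
```

View pics/top1.png

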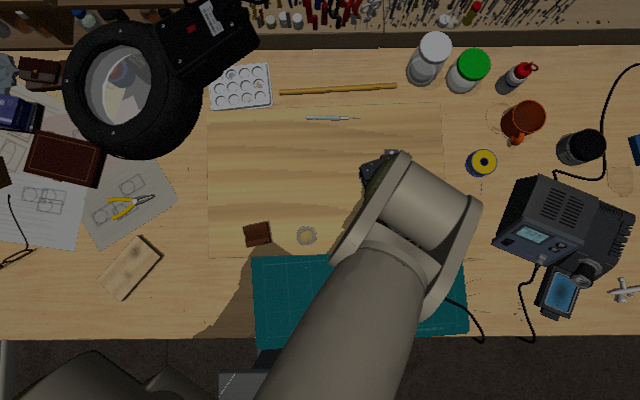

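The arm hides the right block, now under the gripper near (385,165). The gripper is aligned from the measured poses, so I go down.

Emit:
apply_moves(
  increments=[
    [0.03, 0, 0, 0],
    [0.06, 0, 0, 0],
    [0.085, 0, 0, 0],
    [0.1, 0.0008, 0.001, 0],
    [0.1, 0.0008, 0.001, 0],
  ],
)

```text
t: 1.82
tcp_pos: [0.468, -0.1863, 0.0476]
tcp_rot: [0.984, 1.342, -0.984]
wrist_force: [-0.1, -0.1, -0.8]
opening: 0.0884
```

Emit:
apply_moves(
  increments=[
    [0, 0, 0, 0],
    [0, 0, 0, 0],
    [0, 0, 0, 0],
    [0, 0, 0, 0],
    [0, 0, 0, 0],
  ],
  claw=1,
  newtons=12,
)

```text
t: 2.23
tcp_pos: [0.4694, -0.1869, 0.0505]
tcp_rot: [0.982, 1.336, -0.982]
wrist_force: [-0.3, 0.2, -0.7]
opening: 0.0566
```

Emit:
apply_moves(
  increments=[
    [0, 0, 0, 0],
    [0, 0, 0, 0],
    [0, 0, 0, 0],
    [0, 0, 0, 0],
    [0, 0, 0, 0],
  ],
)

```text
t: 2.65
tcp_pos: [0.4692, -0.1867, 0.05]
tcp_rot: [0.982, 1.337, -0.982]
wrist_force: [-1.6, 1.0, 4.5]
opening: 0.0434
```

Run:
```python
from h import *
from plant import env,camera
st=env.read_state()
print(st['tcp_pos'],go(st,.4685,-.1135,.045,8),go(st,.4685,-.1135,.045,-.5))
c=camera('scene');cv2.imwrite('pics/s2.png',c['pixels'][:,:,::-1])
```

```text
[ 0.46923574 -0.18672928  0.04999223] ('axes x[ 0. -0. -1.] y[0.954 0.299 0.   ] jaw 17.4', 'inc', array([ 0.005 ,  0.0212, -0.0701]), 'yaw', np.float64(9.4)) ('axes x[ 0. -0. -1.] y[0.954 0.299 0.   ] jaw 17.4', 'inc', array([ 0.005 ,  0.0212, -0.0701]), 'yaw', np.float64(17.9))
```

View pics/s2.png

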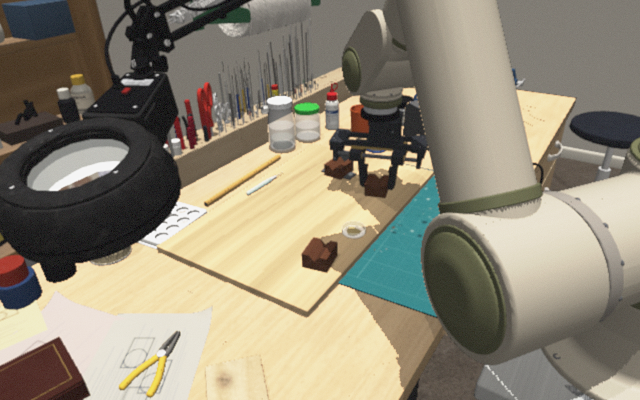

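The grip closed at 43.4 mm, which fits the 44 mm block, and the scene picture shows the jaws straddling it at (377,185). I'll drag it along +y first, clear of the foot of the fixed block, while turning it.

Emit:
apply_moves(
  increments=[
    [0, 0.003, -0.01, 2],
    [0, 0.0075, -0.025, 6],
    [0, 0.012, -0.04, 10],
    [0, 0.0165, -0.055, 14],
    [0, 0.0203, -0.0672, 18],
  ],
)

```text
t: 3.12
tcp_pos: [0.4686, -0.1161, 0.05]
tcp_rot: [1.219, 1.201, -1.219]
wrist_force: [-0.3, -2.6, 2.8]
opening: 0.0436
```

Emit:
apply_moves(
  increments=[
    [0, 0, 0, 0],
    [0, 0, 0, 0],
  ],
)

```text
t: 3.28
tcp_pos: [0.4685, -0.1158, 0.05]
tcp_rot: [1.216, 1.206, -1.215]
wrist_force: [0.4, 3.9, 7.8]
opening: 0.0441
```

Run:
```python
from h import *
from plant import env,camera
st=env.read_state()
print(st['tcp_pos'],st['opening'],st['wrist_force'],go(st,.5805,-.1165,.05,-.5))
```

```text
[ 0.46853942 -0.11582521  0.04997801] 0.04413501397641902 [0.38383253 3.9297594  7.81183083] ('axes x[ 0.     0.001 -1.   ] y[ 1.    -0.008  0.   ] jaw -0.5', 'inc', array([-0.    ,  0.112 , -0.0002]), 'yaw', np.float64(0.0))
```

Emit:
apply_moves(
  increments=[
    [0, 0.01, 0, 0],
    [0, 0.028, 0, 0],
    [0, 0.046, 0, 0],
    [0, 0.064, 0, 0],
    [0, 0.08, 0, 0],
  ],
)

```text
t: 3.7
tcp_pos: [0.5485, -0.1177, 0.0498]
tcp_rot: [1.214, 1.208, -1.217]
wrist_force: [-7.4, 0.6, 9.8]
opening: 0.0435
```

Emit:
apply_moves(
  increments=[
    [0, 0.015, 0, 0],
    [0, 0.026, 0, 0],
    [0, 0.032, 0, 0],
    [0, 0.032, 0, 0],
    [0, 0.032, 0, 0],
  ],
)

```text
t: 4.12
tcp_pos: [0.5811, -0.1182, 0.0499]
tcp_rot: [1.216, 1.204, -1.215]
wrist_force: [2.6, -1.3, 3.0]
opening: 0.0442
```

Emit:
apply_moves(
  increments=[
    [0, 0, 0, 0],
    [0, 0, 0, 0],
    [0, 0, 0, 0],
    [0, 0, 0, 0],
    [0, 0, 0, 0],
  ],
  claw=-0.7,
)

```text
t: 4.53
tcp_pos: [0.5802, -0.1177, 0.0496]
tcp_rot: [1.217, 1.205, -1.217]
wrist_force: [0.3, -0.1, 0.3]
opening: 0.0742
```

Run:
```python
from h import *
from plant import env,camera
st=env.read_state()
print(st['tcp_pos'],st['opening'],st['wrist_force'])
c=camera('top');blocks(c);cv2.imwrite('pics/top3.png',c['pixels'][:,:,::-1])
```

```text
[ 0.58019631 -0.11765914  0.04956649] 0.07417121409087257 [ 0.25646778 -0.14547071  0.27302567]
px [401. 167.] n 209 zmax [0.0329 0.0423 0.0479] zmap rect [ 579.3 -225.7   44.4   28.2    0.7] ray rect [ 579.4 -226.1   26.9   44.7   88.2]
px [255. 233.] n 475 zmax [0.0337 0.0421 0.0456] zmap rect [438.2  72.5  44.   49.6  10.6] ray rect [438.3  72.   43.9  50.8  10.7]
```

Released. I rise and move to the left block at (0.438, 0.072), jaw 11.5°.

Emit:
apply_moves(
  increments=[
    [-0.02, 0, 0, 0],
    [-0.05, 0, 0, 0],
    [-0.08, 0, 0, 0],
    [-0.09, -0.03, 0, 0],
    [-0.09, -0.07, 0, 0],
  ],
  claw=-1,
)

```text
t: 5.0
tcp_pos: [0.5118, -0.1175, 0.1423]
tcp_rot: [1.217, 1.198, -1.213]
wrist_force: [0.3, 0.2, -0.4]
opening: 0.0881
```

Run:
```python
from h import *
from plant import env,camera
st=env.read_state()
print(st['tcp_pos'],go(st,.438,.072,.14,11.5))
c=camera('top');blocks(c);cv2.imwrite('pics/top4.png',c['pixels'][:,:,::-1])
```

```text
[ 0.51183673 -0.11749023  0.14226574] ('axes x[ 0.006 -0.003 -1.   ] y[ 1.    -0.009  0.006] jaw -0.5', 'inc', array([ 0.0013, -0.0756, -0.1888]), 'yaw', np.float64(-12.0))
px [257. 234.] n 533 zmax [0.0338 0.0422 0.0456] zmap rect [438.2  72.3  43.9  49.9  11.7] ray rect [438.2  71.7  44.   50.8  11.5]
```

Emit:
apply_moves(
  increments=[
    [0, -0.015, -0.037, -2],
    [0, -0.03, -0.075, -5],
    [0, -0.045, -0.112, -8],
    [0, -0.06, -0.15, -10],
    [0, -0.0745, -0.189, -12],
  ],
)

```text
t: 5.47
tcp_pos: [0.4367, 0.0742, 0.1398]
tcp_rot: [1.06, 1.297, -1.06]
wrist_force: [0.8, 0.4, 0.0]
opening: 0.0881
```

Emit:
apply_moves(
  increments=[
    [0, 0, 0, 0],
    [0, 0, 0, 0],
    [0, 0, 0, 0],
  ],
)

```text
t: 5.72
tcp_pos: [0.4382, 0.0726, 0.1398]
tcp_rot: [1.061, 1.296, -1.061]
wrist_force: [0.4, 0.5, 0.1]
opening: 0.0886
```

Run:
```python
from h import *
from plant import env,camera
st=env.read_state()
print(st['tcp_pos'],go(st,.438,.072,.046,11.5))
c=camera('top');blocks(c)
cv2.imwrite('pics/top5.png',c['pixels'][:,:,::-1])
```

```text
[0.43817606 0.07257165 0.13984672] ('axes x[ 0.001 -0.    -1.   ] y[0.98  0.198 0.   ] jaw 11.4', 'inc', array([ 0.0938, -0.0003,  0.0005]), 'yaw', np.float64(-0.1))
px [346. 164.] n 523 zmax [0.034  0.0422 0.0456] zmap rect [ 581.2 -116.    48.5   44.2   89.2] ray rect [ 580.7 -115.9   48.1   44.3   89.3]
px [394. 165.] n 582 zmax [0.0338 0.0421 0.0463] zmap rect [ 580.  -214.1   51.9   44.6   89. ] ray rect [ 579.5 -213.6   52.6   44.3   89.3]
```

View pics/top5.png

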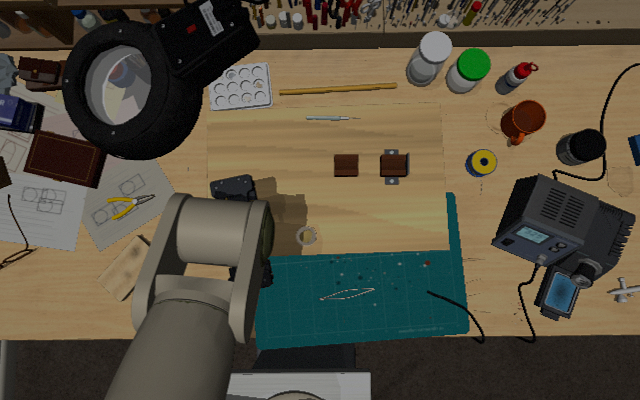

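The first block is placed at (346,165), measured at (0.581, -0.116) and parallel to the fixed one. The gripper is over the second block, near (257,234), so I go down and grip.

Emit:
apply_moves(
  increments=[
    [0.03, 0, 0, 0],
    [0.06, 0, 0, 0],
    [0.08, 0, 0, 0],
    [0.091, 0, 0, 0],
    [0.091, 0, 0, 0],
  ],
)

```text
t: 6.18
tcp_pos: [0.4372, 0.0717, 0.0466]
tcp_rot: [1.062, 1.299, -1.066]
wrist_force: [-0.9, -0.2, 0.2]
opening: 0.0881
```

Emit:
apply_moves(
  increments=[
    [0, 0, 0, 0],
    [0, 0, 0, 0],
    [0, 0, 0, 0],
    [0, 0, 0, 0],
    [0, 0, 0, 0],
  ],
  claw=1,
)

```text
t: 6.6
tcp_pos: [0.4382, 0.0728, 0.0493]
tcp_rot: [1.062, 1.296, -1.061]
wrist_force: [-0.2, -0.1, -0.1]
opening: 0.057
```

Emit:
apply_moves(
  increments=[
    [0, 0, 0, 0],
    [0, 0, 0, 0],
    [0, 0, 0, 0],
    [0, 0, 0, 0],
    [0, 0, 0, 0],
  ],
)

```text
t: 7.02
tcp_pos: [0.438, 0.0729, 0.0489]
tcp_rot: [1.061, 1.297, -1.061]
wrist_force: [-1.5, 0.2, 5.2]
opening: 0.0438
```

Run:
```python
from h import *
from plant import env,camera
st=env.read_state()
p=st['tcp_pos'];print(p,go(st,.5815,-.015+p[1]-.072,p[2],-.5))
```

```text
[0.43795642 0.07288471 0.04893184] ('axes x[ 0. -0. -1.] y[0.98  0.198 0.   ] jaw 11.4', 'inc', array([0.    , 0.1235, 0.1137]), 'yaw', np.float64(11.9))
```

Emit:
apply_moves(
  increments=[
    [0, 0.007, 0.006, 0],
    [0, 0.02, 0.018, 0],
    [0, 0.035, 0.032, 0],
    [0, 0.05, 0.046, 0],
    [0, 0.065, 0.06, 0],
  ],
)

```text
t: 7.43
tcp_pos: [0.5136, 0.0267, 0.0487]
tcp_rot: [1.061, 1.299, -1.062]
wrist_force: [-3.2, 2.0, 7.2]
opening: 0.0438
```

Emit:
apply_moves(
  increments=[
    [0, 0.015, 0.014, 2.5],
    [0, 0.03, 0.027, 5],
    [0, 0.045, 0.041, 8],
    [0, 0.055, 0.05, 11],
    [0, 0.0585, 0.0537, 12],
  ],
)

```text
t: 7.85
tcp_pos: [0.5823, -0.0149, 0.0487]
tcp_rot: [1.219, 1.203, -1.219]
wrist_force: [-4.6, 4.5, 9.5]
opening: 0.0438
```

Emit:
apply_moves(
  increments=[
    [0, 0, 0, 0],
    [0, 0, 0, 0],
    [0, 0, 0, 0],
  ],
)

```text
t: 8.1
tcp_pos: [0.5814, -0.0141, 0.0488]
tcp_rot: [1.216, 1.204, -1.216]
wrist_force: [1.3, -0.6, 2.6]
opening: 0.0437
```

Run:
```python
from h import *
from plant import env,camera
st=env.read_state()
print(st['tcp_pos'],st['opening'],go(st,.5815,-.0145,.049,-.5))
```

```text
[ 0.58136035 -0.01410097  0.04878308] 0.043653120793305036 ('axes x[ 0.001 -0.    -1.   ] y[ 1.    -0.01   0.001] jaw -0.5', 'inc', array([-0.0002,  0.0001,  0.0004]), 'yaw', np.float64(-0.0))
```

On target, so I release, rise and back off towards the robot.

Emit:
apply_moves(
  increments=[
    [0, 0, 0, 0],
    [0, 0, 0, 0],
    [0, 0, 0, 0],
    [0, 0, 0, 0],
    [0, 0, 0, 0],
  ],
  claw=-0.7,
)

```text
t: 8.52
tcp_pos: [0.5812, -0.014, 0.0486]
tcp_rot: [1.217, 1.205, -1.217]
wrist_force: [-0.1, 0.3, 0.1]
opening: 0.0739
```

Emit:
apply_moves(
  increments=[
    [-0.02, 0, 0, 0],
    [-0.05, 0, 0, 0],
    [-0.08, 0, 0, 0],
    [-0.1, -0.02, 0, 0],
    [-0.12, -0.05, 0, 0],
  ],
)

```text
t: 8.93
tcp_pos: [0.5319, -0.0138, 0.1699]
tcp_rot: [1.217, 1.203, -1.215]
wrist_force: [0.4, -0.3, -0.0]
opening: 0.0747
```

Emit:
apply_moves(
  increments=[
    [0, -0.04, 0.03, 0],
    [0, -0.08, 0.06, 0],
    [0, -0.11, 0.09, 0],
    [0, -0.14, 0.12, 0],
    [0, -0.16, 0.15, 0],
  ],
)

```text
t: 9.35
tcp_pos: [0.3754, -0.1525, 0.1688]
tcp_rot: [1.216, 1.205, -1.216]
wrist_force: [0.9, -1.4, 0.4]
opening: 0.0749
```

Emit:
apply_moves(
  increments=[
    [0, 0, 0.04, 0],
    [0, 0, 0.08, 0],
    [0, 0, 0.1, 0],
    [0, 0, 0.1, 0],
    [0, 0, 0.1, 0],
  ],
)

```text
t: 9.77
tcp_pos: [0.376, -0.2527, 0.1685]
tcp_rot: [1.218, 1.204, -1.218]
wrist_force: [0.2, -0.6, 0.5]
opening: 0.075
```

Run:
```python
from h import *
from plant import env,camera
st=env.read_state()
print(st['tcp_pos'],st['qd'].round(3))
c=camera('top');blocks(c)
cv2.imwrite('pics/top6.png',c['pixels'][:,:,::-1])
```

```text
[ 0.37604444 -0.25268172  0.16845723] [ 0.04  -0.02   0.027  0.001  0.003  0.008]
px [298. 165.] n 516 zmax [0.033  0.0421 0.0454] zmap rect [580.9 -13.6  48.3  43.2  89.5] ray rect [579.9 -13.6  48.1  44.4  89.5]
px [346. 164.] n 527 zmax [0.0336 0.0421 0.0455] zmap rect [ 581.1 -116.1   48.8   44.1   89.5] ray rect [ 580.7 -115.9   48.1   44.3   89.3]
px [394. 165.] n 576 zmax [0.0342 0.0422 0.0462] zmap rect [ 579.9 -214.1   51.5   44.5   89.5] ray rect [ 579.5 -213.6   52.6   44.3   89.3]
```

View pics/top6.png

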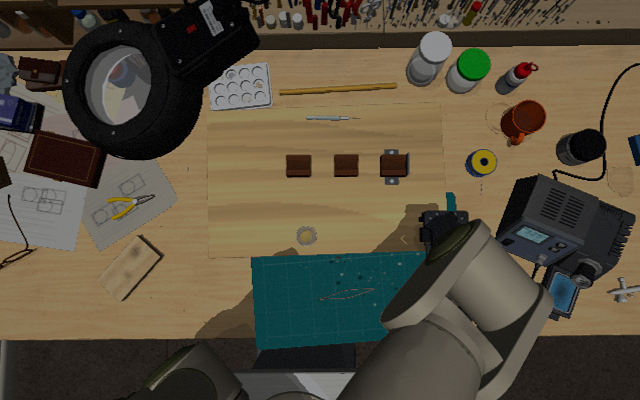

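The picture shows three blocks in one line at (298,165), (346,165) and (394,165). The spacings are about 98 and 102 mm, sideways error is 1 to 2 mm, and the blocks are parallel. The dish is still at (306,236), and the arm is clear.

Run:
```python
from plant import env
print(env.finish_job())
```

```text
the job is handed in; nothing more can be done
None
```

I dragged each loose block along the board in a light 12 N grip, turned it into line, released it and backed the arm off. I handed the job in at about 10 s of the 56 s allowed, and no verdict is reported.

The last top view gave these measurements:

| Check | Measured | Allowed |
|---|---|---|
| Nearer block, distance from fixed block | about 98–102 mm (measured centre of the fixed block is uncertain by about 1 mm) | 80–120 mm |
| Spacing between the two loose blocks | about 102 mm | 80–120 mm |
| Sideways offset from the groove line | about 1–2 mm | 12 mm |
| Angle to the fixed block | under 1° | 10° |

- **Flatness:** both block tops are at the height expected for lying flat on the board. The grip never raised them during the moves, as far as the tool height shows.
- **Dish:** by eye it is at the same pixel position as at the start, (306,236). I did not re-measure it numerically.
- **Checks:** none failed. The depth-map and ray measurements agreed to about 1 mm.

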